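Put the gearbox synchro rings back on their own gears

TASK

The three brass baulk rings came back from the parts washer on the wrong gears. Put each ring onto its own gear, the small ring on the small gear, the medium on the medium and the large on the large, pushed down over the cone until it lies flat on the dog-tooth collar; the rubber mat is free for setting a ring down on the way. Complete the large gear by setting the steel synchro hub, boss up, on the large ring so that the ring's three lugs drop into the hub's three slots and the hub lies flat on the ring, and do not shove the shift fork or the ball bearing about.

Things in the scene. Friction and masses are not known exactly. Their poses are not given: they have to be found in the camera images.
- ring_large: large brass baulk ring: outer diameter 62 mm, bore 52, height 14, fine teeth low on the outside; three lugs 120 degrees apart on its top face, 7 mm high and 9 wide, 4.5 thick within the wall. Origin: centre of the underside; z up, x points at a lug. 0.11 kg, loose. Starts on the medium gear, round its collar, underside on the gear's flat face
- ring_medium: medium brass baulk ring: outer diameter 50 mm, bore 40, height 14; three lugs 7 mm high and 8 wide on its top face. Origin: centre of the underside; z up, x points at a lug. 0.085 kg, loose. Starts on the small gear, round its collar, underside on the gear's flat face
- ring_small: small brass baulk ring: outer diameter 38 mm, bore 28, height 14; three lugs 6 mm high and 7 wide on its top face. Origin: centre of the underside; z up, x points at a lug. 0.065 kg, loose. Starts on top of the large gear's cone, underside 46 mm above the bench
- gear_large: large steel gear, fixed flat on the bench, 108 mm across, flat top face 28 mm up; on it a dog-tooth collar 57 mm across, 5 high; on that a cone 13 mm high with a bore: 49 mm across at its foot, 44 mm 10 mm higher, 36 at the top. Origin: centre of the underside, z up. Home of the large ring: round the cone, its underside on the collar 33 mm above this origin, 1.5 mm play all round
- gear_medium: medium steel gear, fixed flat on the bench, 90 mm across, flat top face 24 mm up; on it a dog-tooth collar 45 mm across, 5 high; on that a cone 13 mm high with a bore: 37 mm across at its foot, 32 mm 10 mm higher, 24 at the top. Origin: centre of the underside, z up. Home of the medium ring: round the cone, its underside on the collar 29 mm above this origin, 1.5 mm play all round
- gear_small: small steel gear, fixed flat on the bench, 74 mm across, flat top face 20 mm up; on it a dog-tooth collar 33 mm across, 5 high; on that a cone 13 mm high with a bore: 25 mm across at its foot, 20 mm 10 mm higher, 12 at the top. Origin: centre of the underside, z up. Home of the small ring: round the cone, its underside on the collar 25 mm above this origin, 1.5 mm play all round
- hub: steel synchro hub, boss up: rim 66 mm across, 18 high, with 3 slots cut right through it and open outwards, 120 degrees apart, 15 mm wide, reaching in to 23.5 mm from the axis; boss 30 mm across, top 32 mm up. Flat below. Origin: centre of the underside; z up, x through a slot. 0.33 kg, loose. Home: underside on the large ring's top face (14 mm above its origin), slots over lugs, 2.5 mm play
- mat: black ribbed rubber mat, 100 by 110 mm and 4 mm thick, fixed flat on the bench: the free spot. Origin: centre of the underside, z up, x along its 100 mm side
- fork: aluminium shift fork lying flat on the bench, a half-round crescent 78 mm across with brass-tipped ends and a boss, up to 22 mm high; to be left where it lies. Loose. Origin: on the bench under its middle, z up
- bearing: steel ball bearing lying flat on the bench, outer diameter 72 mm, 17 mm high, with open balls; to be left where it lies. Loose. Origin: centre of the underside, z up
Mind the look-alikes: they are no part of the job. What is shaped like the ring_small but blue, green or purple is not meant.

How it is judged (in metres and radians):
At the end, for the whole second after the job is handed in: Each ring lies upright (lugs up) and level on the collar of its own gear, within 5 mm of the gear's axis and 3 mm of its home height; the hub lies level, boss up, on the large ring, within 6 mm of its axis and 3 mm of its seated height, that is with the lugs in the slots; all released and at rest (horizontal distance between ring_large and gear_large below 0.005 m and z of ring_large in the frame of gear_large between 0.03 and 0.036 m and angle between each of ring_large, ring_medium, ring_small, hub's own z axis and vertical below 0.1 rad and horizontal distance between ring_medium and gear_medium below 0.005 m and z of ring_medium in the frame of gear_medium between 0.026 and 0.032 m and horizontal distance between ring_small and gear_small below 0.005 m and z of ring_small in the frame of gear_small between 0.022 and 0.028 m and horizontal distance between hub and ring_large below 0.006 m and z of hub in the frame of ring_large between 0.011 and 0.017 m and linear speed of each of ring_large, ring_medium, ring_small, hub below 0.02 m/s); the robot touches nothing.
It fails at once if the shift fork is shoved more than 30 mm from where it lay (distance of fork from where it was at the start of the episode above 0.03 m).
It fails at once if the ball bearing is shoved more than 30 mm from where it lay (distance of bearing from where it was at the start of the episode above 0.03 m).
It also fails if it takes over 128 s, if anything falls off the work surface, if the arm or the gripper's body presses on something with over 40 N, if the wrist force passes 120 N, or if a joint passes its speed limit or range.

ROBOT

A 6-joint arm with a two-finger parallel gripper is mounted at the origin on the work surface. World frame = base frame: x ahead of the robot, y to its left, z up, the work surface at z = 0. Lengths are in mm, angles in degrees, forces in N, time in s.
With the tool pointing down it reaches from about 300 to 850 mm from the base axis. Payload 4.2 kg.
Tool frame: the origin (TCP) lies on the centre line of the jaws, within the pads' length; the fingertips stand 11 mm ahead of it and the grasp point (between the pads) lies 8 mm behind it; z points along the fingers, y is the line along which they close (so a half turn about z gives the same grasp; the last joint's range is limited). The gripper opens to 91 mm and grips with 3 to 60 N. Pads are 32 mm wide; open, the fingers measure 118 mm over their backs; the gripper's body (76 mm by 178 mm) begins 60 mm behind the grasp point.
Start: joints at [68.87, 18.312, 89.639, -0, 72.044, -1.146], TCP at [196.521, 540.39, 224.976] pointing down, gripper open.
Joint ranges: [-177.97, 177.97], [-48.28, 115.42], [12.27, 149.76], [-77.06, 257.06], [2.81, 150.46], [-146.56, 146.56]. Speed limits (degrees/s): [147.25, 147.25, 180, 180, 180, 180].

INTERFACE

Orientations are given as [roll, pitch, yaw] about the fixed x, y, z axes, in that order (R = Rz(yaw) Ry(pitch) Rx(roll)).
In Python, from workcell import env, grab_frame, camera_model, models gives the robot as it stands.
- The arm moves only by the shell command python3 -m crank 'ROWS' [FORCE]. ROWS is text: rows parted by semicolons, each of 7 numbers parted by spaces: the closure, from -1 (fully open) to 1 (shut), so that 0 is half open, then the shift along the tool's x, y, z in mm, then the turn, a rotation vector about the tool's x, y, z in degrees. A call has 1 to 10 rows; each row shifts and turns the commanded pose from where the row before left it, along the tool's axes as they then stand; what a row does not reach is not made up. A row lasts 1/8 s, in which the tool goes at most 62.5 mm and 10.7 degrees, less where a joint would pass 70% of its speed; a pose out of reach is approached as far as the arm can. A call is refused whole if a number of a shift passes 62.5 or a number of a turn 10.7, either way. A call with a gripper value outside its range is refused whole. The fingers move at their own pace and stop on an object; FORCE is the grip in N (left out, the last holds). Time passes only in rows, so rows that do not move let the fingers close. It gives the time, the measured TCP pose, the force, the opening and the grip force at its end, in the units of the state.
- env.state(): the state, without advancing time (a new reading comes with each control period).
- grab_frame(name): name is "side" or "top" or "wrist"; returns the picture (480x640x3 uint8, blue, green, red); there is no depth.
- camera_model(name): a dict with "K" (3x3 intrinsics, pixels), "k1" (the pictures are not rectified: a ray, as slopes to the right and down, at radius r is drawn at 1 + k1 r^2 times it, then the intrinsics apply), "R" (3x3) and "t" (3): a world point X has camera coordinates R X + t; the wrist camera has in their place "mount" (4x4, takes a point from camera to tool coordinates, whose origin is the TCP and whose axes are the flange's). Camera axes: x right, y down, z forward; pixel columns grow to the right and rows downward; lengths in mm; the calibration is good to about 2 mm. A picture is of the moment at which its call begins: read the wrist's pose just before it. camera_model takes no time and is no camera call.
- env.job_done(): hands the job in; it is judged then, once.
Trained networks look in the newest picture that a camera, given by its name, has taken for a name from the list of things; names that differ only in an ending like _2 or _b are one class to them, and where a whole thing is asked for, a point or a joint stands for the part that bears it (a point fixed in the world has none). Each returns a list of dicts, best first, with "p" (0 to 1); they miss things now and then, are a little off and sometimes report something else, mostly with a low value. They report only what shows in the picture. A call takes as long as a camera call. They do not tell look-alikes from the thing itself.
- models.search_frame(name, camera): "point" ([x, y, z] in mm, in world coordinates, good to about 4 mm: the middle of the surface that is visible of it).
The state is a dict: "time_s": time; "qpos": joint angles; "qvel": joint speeds; "effort": joint torques, N m; "ee_pos": TCP position; "ee_rot": TCP orientation; "force": force on the tool from outside, world axes, zero at the start; "torque": the same for the moment, N m; "gripper_width": finger opening in mm; "gripper_force": force on a finger pad.
Only numpy, scipy, OpenCV 4.12 (cv2) and the standard library are available. Lean on these libraries where they do the work, as an engineer would, in place of code of your own. Each camera call takes 0.05 s, during which the arm holds its last target. There are 200 camera calls.

## Working session

There is one attempt and no reset: what is moved stays moved. The work goes in short steps, Python scripts to look and compute and a shell command to move; the robot and the scene stay as the last step left them, time stands still between calls to the robot, and variables do not carry over. Pictures are saved under pics/ and viewed, at most 14 in all, crops included, and the job is handed in when it is done.

```bash
ls; mkdir -p pics
cat > h.py <<'E'
import numpy as np, cv2
from workcell import env, grab_frame, camera_model, models
from scipy.spatial.transform import Rotation as Ro
def shot(n,f):
    im=grab_frame(n); cv2.imwrite('pics/'+f+'.png',im); return im
def tool(s=None):
    s=s or env.state(); T=np.eye(4); T[:3,:3]=Ro.from_euler('xyz',s['ee_rot'],degrees=True).as_matrix(); T[:3,3]=s['ee_pos']; return T
E
python3 - <<'E'
from h import *
s=env.state();print(s)
for n in('side','top','wrist'):
    shot(n,n+'0'); m=camera_model(n); print(n,{k:np.round(np.array(v),4).tolist() for k,v in m.items()})
for c in('top','side'):
  for n in 'ring_large ring_medium ring_small gear_large gear_medium gear_small hub mat fork bearing'.split():
    print(c,n,[(np.round(d['point']).tolist(),round(d['p'],2)) for d in models.search_frame(n,c)])
print(env.state()['time_s'])
a=[cv2.imread(f'pics/{n}0.png') for n in('top',)]
E
```

```text
pics
{'time_s': 0.0, 'qpos': array([ 6.88698128e+01,  1.83523108e+01,  8.97050792e+01,  2.89381645e-05,
        7.20441927e+01, -1.14607785e+00]), 'qvel': array([ 0.06042258, -0.06205044, -0.00491687,  0.08020372, -0.05532096,
       -0.04033915]), 'effort': array([ 2.00644143e-03, -4.12451112e+01, -2.31977731e+01,  7.28337374e-02,
        4.57391236e-02, -1.35257110e-04]), 'ee_pos': array([196.34047007, 539.93271588, 224.12254329]), 'ee_rot': array([-1.79898438e+02, -2.05931174e-03,  1.60015880e+02]), 'force': array([-0.49792206, -0.15598394,  0.00158875]), 'torque': array([-0.06444868, -0.04171368, -0.01708476]), 'gripper_force': 0.0, 'gripper_width': 91.39910226139372}
side {'K': [[579.1891, 0.0, 318.3822], [0.0, 579.1891, 246.4667], [0.0, 0.0, 1.0]], 'k1': -0.0459, 'R': [[0.8534, -0.5212, 0.0043], [-0.2355, -0.3929, -0.8889], [0.465, 0.7576, -0.4581]], 't': [-413.8386, 197.1402, 663.3933]}
top {'K': [[624.4435, 0.0, 316.4792], [0.0, 624.4435, 227.194], [0.0, 0.0, 1.0]], 'k1': -0.1503, 'R': [[0.0168, -0.9998, 0.0092], [-0.9963, -0.0175, -0.0837], [0.0838, -0.0078, -0.9965]], 't': 
[... 733 characters left out ...]
, 0.85)]
top fork [([470.0, 115.0, 7.0], 0.58), ([632.0, -113.0, 23.0], 0.18)]
top bearing [([480.0, -138.0, 14.0], 0.83)]
side ring_large [([636.0, -124.0, 38.0], 0.96)]
side ring_medium [([464.0, -290.0, 33.0], 0.94), ([635.0, -122.0, 38.0], 0.42)]
side ring_small [([317.0, 161.0, 14.0], 0.95), ([380.0, -115.0, 8.0], 0.75), ([435.0, 2.0, 55.0], 0.74), ([394.0, 144.0, 7.0], 0.68)]
side gear_large [([426.0, -13.0, 26.0], 0.75)]
side gear_medium []
side gear_small [([454.0, -294.0, 23.0], 0.59)]
side hub [([462.0, 236.0, 25.0], 0.67), ([478.0, -144.0, 16.0], 0.41)]
side mat [([635.0, 120.0, -1.0], 0.63)]
side fork [([469.0, 107.0, 9.0], 0.95)]
side bearing [([478.0, -142.0, 15.0], 0.56)]
1.15
```

View pics/top0.png

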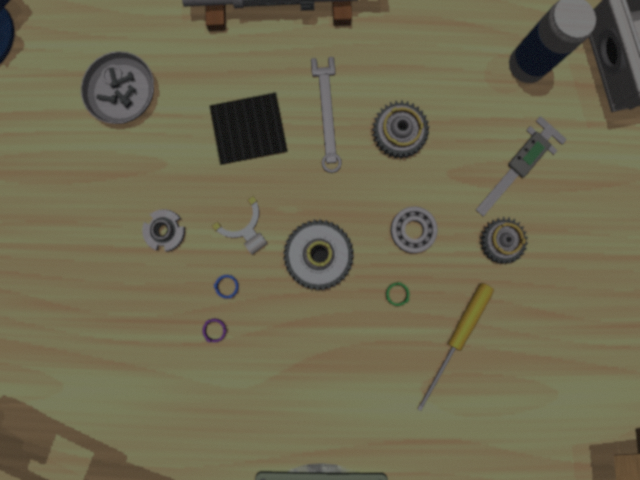

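View pics/side0.png

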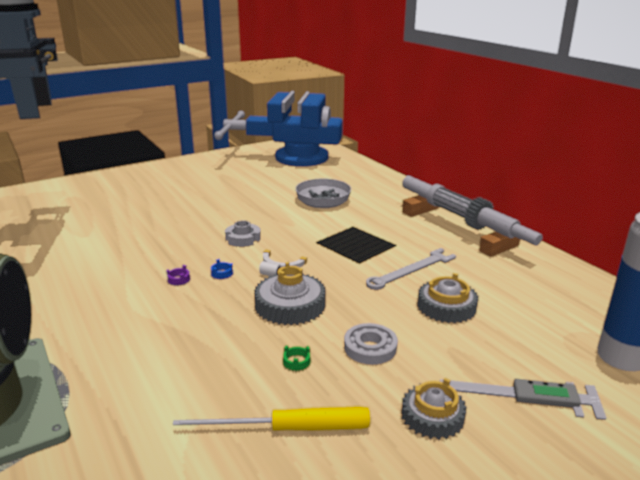

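Top view: the brass small ring is at (319,253), on the large gear. Medium ring is at (506,240) and large ring at (402,128). The look-alikes are blue (227,286), green (397,294) and purple (214,330), all on the bench. The only brass one is the ring on the large gear, 46 mm up, so that is the one meant. Hub is at (162,230), mat at (248,128). The side view agrees.

```bash
python3 -m crank '-1 0 0 0 0 0 10;-1 0 0 0 0 0 10;-1 0 0 0 0 0 10;-1 0 0 0 0 0 10;-1 0 0 0 0 0 10;-1 0 0 0 0 0 10;-1 0 0 0 0 0 10' 30
python3 -m crank '-1 -50 55 10 0 0 0;-1 -50 55 10 0 0 0;-1 -50 55 10 0 0 0;-1 -50 55 10 0 0 0;-1 -50 50 10 0 0 0;-1 0 0 0 0 0 0;-1 0 0 0 0 0 0;-1 0 0 0 0 0 0'
cat >> h.py <<'E'
import pickle,time
def look(tag):
    "wrist picture with its pose, saved for fitting"
    T=tool(); im=shot('wrist',tag); pickle.dump(T,open(f'pics/{tag}.pkl','wb')); return T
def load(tag): return cv2.imread(f'pics/{tag}.png'),pickle.load(open(f'pics/{tag}.pkl','rb'))
M=camera_model('wrist')
def proj(P,T):
    C=T@np.array(M['mount']); p=(np.asarray(P)-C[:3,3])@C[:3,:3]
    u=p[:,:2]/p[:,2:]; u=u*(1+M['k1']*(u**2).sum(1,keepdims=True)); K=np.array(M['K'])
    return u*[K[0,0],K[1,1]]+K[:2,2]
def see(name,n=1):
    return [(np.round(d['point']).tolist(),round(d['p'],2)) for d in models.search_frame(name,'wrist')[:n]]
th=np.linspace(0,2*np.pi,180,endpoint=False)
def circ(c,r,z): return np.c_[c[0]+r*np.cos(th),c[1]+r*np.sin(th),np.full(180,z)]
def fit(tags,c0,circles,z0=0,zr=(0,),rng=12):
    "circles: [(r,z)]; best x,y,dz by image gradient across the projected circles, over all pictures"
    V=[]
    for t in tags:
        im,T=load(t); g=cv2.GaussianBlur(cv2.cvtColor(im,cv2.COLOR_BGR2GRAY),(0,0),1.).astype(np.float32)
        V.append((cv2.Sobel(g,5,1,0),cv2.Sobel(g,5,0,1),T))
    def sc(c,dz):
        s=0
        for gx,gy,T in V:
            for r,z in circles:
                p=proj(circ(c,r,z+dz),T).astype(np.float32); q=proj(circ(c,r+1,z+dz),T)-p
                q/=np.linalg.norm(q,axis=1,keepdims=True)
                a=[cv2.remap(g,p[:,0],p[:,1],1).ravel() for g in(gx,gy)]
                s+=np.minimum(abs(a[0]*q[:,0]+a[1]*q[:,1]),150).mean()
        return s
    b=None
    for step,R in((2,rng),(.5,2)):
        o=b[1] if b else c0
        b=max((sc((x,y),dz),(x,y),dz) for dz in zr for x in np.arange(o[0]-R,o[0]+R+.1,step) for y in np.arange(o[1]-R,o[1]+R+.1,step))
    return np.round(b[0],1),np.round(b[1],1),b[2]
E
python3 - <<'E'
from h import *
T=look('hubA');print(T[:3,3],see('hub'),env.state()['time_s'])
E
```

```text
time_s: 2.02
ee_pos: [196.5, 540.4, 225.0]
ee_rot: [180.0, -0.0, 89.7]
force: [0.5, 0.1, 1.2]
gripper_width: 91.4
gripper_force: 0.0
time_s: 3.02
ee_pos: [422.8, 331.2, 183.2]
ee_rot: [180.0, -0.0, 90.1]
force: [0.5, 0.3, 0.5]
gripper_width: 91.1
gripper_force: 0.0
[422.84423744 331.15141978 183.17047068] [([473.0, 258.0, 13.0], 0.84)] 3.125
```

View pics/hubA.png

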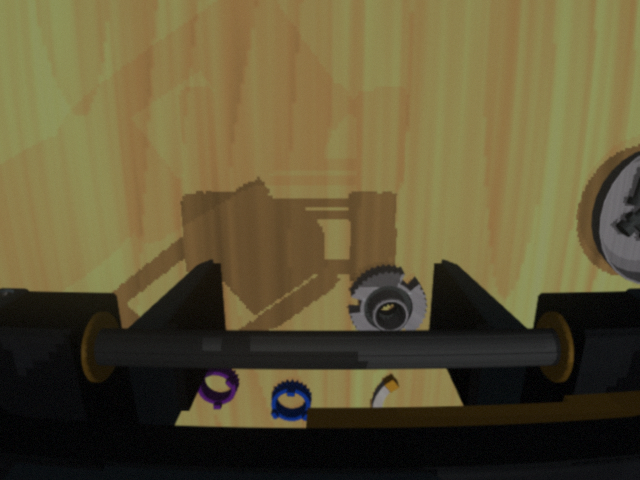

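The hub is at (388,305), dark teeth low on its rim and one slot facing right. The gripper hides the lower part of the picture, so I'll keep targets in the upper half.

```bash
L='import sys;from h import *;t=sys.argv[1];print(t,look(t)[:3,3].round(1),[see(n) for n in sys.argv[2:]],env.state()["time_s"])'; 
python3 -m crank '-1 -34 6 0 0 0 0;-1 -34 6 0 0 0 0;-1 -33 5 0 0 0 0;-1 0 0 0 0 0 0;-1 0 0 0 0 0 0' >/dev/null
python3 -c "$L" hub1 hub
python3 -m crank '-1 -20 25 0 0 0 0;-1 -20 25 0 0 0 0;-1 0 0 0 0 0 0;-1 0 0 0 0 0 0'>/dev/null
python3 -c "$L" hub2 hub
python3 -m crank '-1 -36 -10 0 0 0 0;-1 -36 -10 0 0 0 0;-1 -36 -10 0 0 0 0;-1 -36 -10 0 0 0 0;-1 -36 -10 0 0 0 0;-1 0 0 0 0 0 0;-1 0 0 0 0 0 0'>/dev/null
python3 -c "$L" gl1 gear_large ring_small
python3 -m crank '-1 -30 20 0 0 0 0;-1 -30 20 0 0 0 0;-1 0 0 0 0 0 0;-1 0 0 0 0 0 0'
python3 -c "$L" gl2 gear_large ring_small
python3 - <<'E'
import cv2,numpy as np
a=[cv2.imread(f'pics/{n}.png') for n in('hub1','hub2','gl1','gl2')]
a=[cv2.resize(i,(400,300),interpolation=cv2.INTER_AREA) for i in a]
cv2.imwrite('pics/m1.png',np.vstack([np.hstack(a[:2]),np.hstack(a[2:])]))
from h import *
print(fit(['hub1','hub2'],(471,253),[(33,18),(15,32)],zr=np.arange(-8,8.1,1)))
print(fit(['gl1','gl2'],(438,8),[(28.5,33),(18,46)],zr=(0,)),'collar etc')
print(fit(['gl1','gl2'],(438,8),[(19,60),(14,60)],zr=np.arange(-8,8.1,1)),'ring small')
E
```

```text
hub1 [440.5 230.1 183.1] [[([473.0, 252.0, 15.0], 0.91)]] 3.85
hub2 [490.1 189.8 182.6] [[([471.0, 252.0, 16.0], 0.94)]] 4.45
gl1 [440.8   9.8 183.1] [[([441.0, 18.0, 27.0], 0.73)], [([392.0, 153.0, 14.0], 0.81)]] 5.475
time_s: 5.98
ee_pos: [480.4, -50.2, 182.5]
ee_rot: [-179.9, -0.0, 90.0]
force: [1.5, 0.1, -0.1]
gripper_width: 91.1
gripper_force: 0.0
gl2 [480.4 -50.2 182.5] [[([443.0, 14.0, 25.0], 0.55)], [([439.0, 11.0, 60.0], 0.88)]] 6.125
(np.float64(200.7), array([470.5, 252. ]), np.float64(6.0))
(np.float64(190.4), array([440.5,   6.5]), 0) collar etc
(np.float64(289.5), array([440.5,   9.5]), np.float64(0.0)) ring small
```

View pics/m1.png

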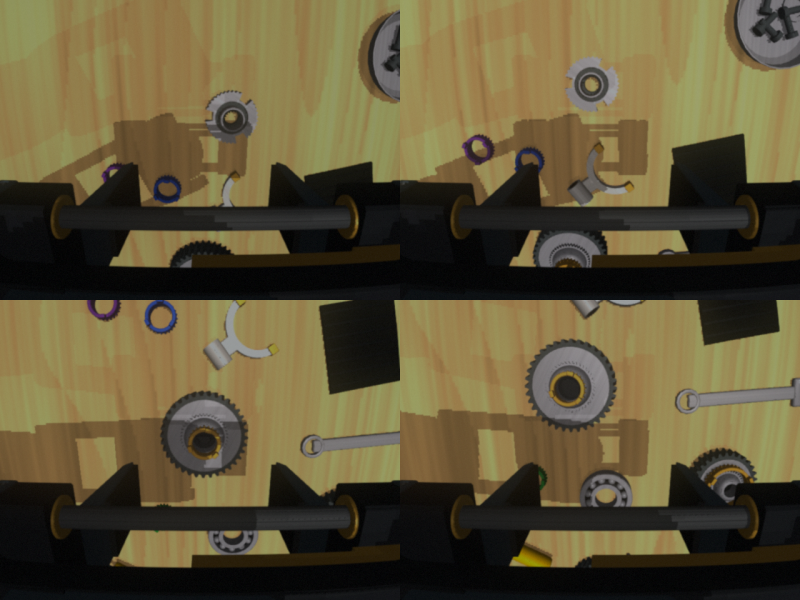

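Upper pair: the hub, dark on the right and bright on the left, with the boss well seen. Lower pair: the large gear, with the brass small ring on its cone at half-scale (205,440) and (567,388). Next I survey the medium and small gears.

```bash
L='import sys;from h import *;t=sys.argv[1];print(t,look(t)[:3,3].round(1),[see(n) for n in sys.argv[2:]],env.state()["time_s"])'; 
python3 -m crank '-1 -17 39 0 0 0 0;-1 -17 39 0 0 0 0;-1 -18 39 0 0 0 0;-1 -18 38 0 0 0 0;-1 0 0 0 0 0 0;-1 0 0 0 0 0 0' >/dev/null
python3 -c "$L" gm1 ring_large
python3 -m crank '-1 -27 -18 0 0 0 0;-1 -28 -17 0 0 0 0;-1 0 0 0 0 0 0;-1 0 0 0 0 0 0'>/dev/null
python3 -c "$L" gm2 ring_large
python3 -m crank '-1 -29 -32 0 0 0 0;-1 -29 -32 0 0 0 0;-1 -29 -33 0 0 0 0;-1 -28 -33 0 0 0 0;-1 0 0 0 0 0 0;-1 0 0 0 0 0 0'>/dev/null
python3 -c "$L" gs1 ring_medium
python3 -m crank '-1 -20 -20 0 0 0 0;-1 -20 -20 0 0 0 0;-1 0 0 0 0 0 0;-1 0 0 0 0 0 0'
python3 -c "$L" gs2 ring_medium
python3 - <<'E'
import cv2,numpy as np
from h import *
z=np.arange(-8,8.1,1)
def F(t,tags,c,ci): print(t,fit(tags,c,ci,zr=z,rng=8))
F('hub boss',['hub1','hub2'],(471,253),[(15,32)])
F('hub rim',['hub1','hub2'],(471,253),[(33,18)])
F('GL rim',['gl1','gl2'],(440,8),[(54,28),(50,28)])
F('GL rim',['gl1','gl2'],(440,8),[(54,28)])
F('RS out',['gl1','gl2'],(440,8),[(19,60)])
F('RL',['gm1','gm2'],(635,-118),[(31,38),(26,38)])
F('GM',['gm1','gm2'],(635,-118),[(12,42)])
F('GM rim',['gm1','gm2'],(635,-118),[(45,24)])
F('RM',['gs1','gs2'],(468,-285),[(25,34),(20,34)])
F('GS',['gs1','gs2'],(468,-285),[(6,38)])
F('GS rim',['gs1','gs2'],(468,-285),[(37,20)])
a=[]
for t,c in(('gm1',(635,-118,35)),('gm2',(635,-118,35)),('gs1',(468,-285,35)),('gs2',(468,-285,35))):
    im,T=load(t);u,v=proj([c],T)[0].astype(int);print(t,u,v)
    v=max(75,v);a.append(cv2.resize(im[v-75:v+75,u-100:u+100],(400,300),interpolation=2))
cv2.imwrite('pics/m2.png',np.vstack([np.hstack(a[:2]),np.hstack(a[2:])]))
E
```

```text
gm1 [ 634.9 -120.1  182.5] [[([637.0, -123.0, 35.0], 0.78)]] 6.975
gm2 [ 600.7 -175.2  183.3] [[([644.0, -116.0, 41.0], 0.95)]] 7.575
gs1 [ 471.6 -290.4  183. ] [[([466.0, -282.0, 36.0], 0.85)]] 8.425
time_s: 8.93
ee_pos: [431.8, -330.2, 182.8]
ee_rot: [180.0, -0.0, 90.1]
force: [0.8, 0.1, -0.4]
gripper_width: 91.1
gripper_force: 0.0
gs2 [ 431.8 -330.2  182.8] [[([473.0, -279.0, 36.0], 0.71)]] 9.025
hub boss (np.float64(164.5), array([471.5, 251. ]), np.float64(7.0))
hub rim (np.float64(58.0), array([463.5, 245.5]), np.float64(-8.0))
GL rim (np.float64(234.6), array([440.,  11.]), np.float64(-1.0))
GL rim (np.float64(171.1), array([440.,  11.]), np.float64(-5.0))
RS out (np.float64(116.1), array([445.5,   9. ]), np.float64(-6.0))
RL (np.float64(259.5), array([ 635. , -112.5]), np.float64(3.0))
GM (np.float64(139.9), array([ 643. , -115.5]), np.float64(7.0))
GM rim (np.float64(174.3), array([ 640., -115.]), np.float64(-5.0))
RM (np.float64(269.2), array([ 465., -277.]), np.float64(4.0))
GS (np.float64(117.6), array([ 476.5, -291. ]), np.float64(8.0))
GS rim (np.float64(196.6), array([ 467.5, -280. ]), np.float64(-4.0))
gm1 327 219
gm2 374 144
gs1 322 215
gs2 377 161
```

View pics/m2.png

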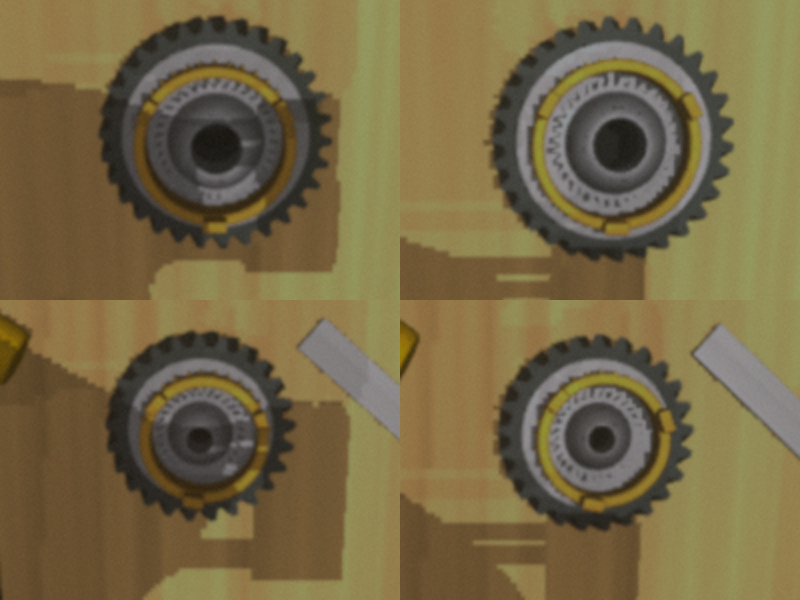

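Views gm and gs: the large ring round the medium gear's collar sits a little left of the gear centre. One lug points down the picture (-Y). The medium ring sits round the small gear in the same way. I'll fit each view with the heights fixed to see the spread.

Run:
```python
from h import *
def F(t,tags,c,ci):
    print(t,[fit([k],c,ci,rng=8)[:2] for k in tags],fit(tags,c,ci,rng=8)[:2])
def G(t,tags,c,R,z):
    b=max((fit(tags,c,[(r,z)],rng=6)[:2]+(r,) for r in np.arange(R-10,R+.1,1)),key=lambda q:q[0]); F(t+f' face r{b[2]}',tags,c,[(b[2],z)])
F('hub boss+rim',['hub1','hub2'],(471,253),[(15,32),(33,18)])
F('hub boss',['hub1','hub2'],(471,253),[(15,32)])
F('RS',['gl1','gl2'],(440,8),[(19,60),(14,60)])
F('RL',['gm1','gm2'],(635,-118),[(31,38),(26,38)])
F('RM',['gs1','gs2'],(468,-285),[(25,34),(20,34)])
G('GL',['gl1','gl2'],(440,8),54,28)
G('GM',['gm1','gm2'],(635,-118),45,24)
G('GS',['gs1','gs2'],(468,-285),37,20)
```

```text
hub boss+rim [(np.float64(100.1), array([473., 250.])), (np.float64(100.7), array([472., 250.]))] (np.float64(197.8), array([471.5, 250.5]))
hub boss [(np.float64(68.4), array([477. , 252.5])), (np.float64(91.8), array([472., 250.]))] (np.float64(162.0), array([472., 250.]))
RS [(np.float64(105.4), array([440.5,   9.5])), (np.float64(187.1), array([440.,  10.]))] (np.float64(289.6), array([440.5,   9.5]))
RL [(np.float64(101.9), array([ 636., -113.])), (np.float64(161.2), array([ 634.5, -115. ]))] (np.float64(254.2), array([ 635. , -113.5]))
RM [(np.float64(123.0), array([ 468. , -275.5])), (np.float64(158.9), array([ 465. , -277.5]))] (np.float64(262.4), array([ 466. , -277.5]))
GL face r45.0 [(np.float64(90.9), array([440.5,  11. ])), (np.float64(123.3), array([440.5,  11. ]))] (np.float64(214.1), array([440.5,  11. ]))
GM face r36.0 [(np.float64(89.1), array([ 640., -115.])), (np.float64(140.3), array([ 640.5, -115.5]))] (np.float64(227.3), array([ 640., -115.]))
GS face r28.0 [(np.float64(92.1), array([ 467.5, -280.5])), (np.float64(127.1), array([ 468. , -280.5]))] (np.float64(216.4), array([ 468. , -280.5]))
```

```bash
python3 -m crank '-1 38 1 0 0 0 0;-1 38 1 0 0 0 0;-1 38 1 0 0 0 0;-1 38 1 0 0 0 0;-1 38 1 0 0 0 0;-1 38 1 0 0 0 0;-1 38 1 0 0 0 0;-1 38 1 0 0 0 0;-1 36 0 0 0 0 0;-0.5 0 0 0 0 0 0' 30
python3 -m crank '-0.5 0 0 31 0 0 0;-0.5 0 0 31 0 0 0;-0.5 0 0 31 0 0 0;-0.5 0 0 20 0 0 0;-0.5 0 0 10 0 0 0;-0.5 0 0 0 0 0 0'
```

```text
time_s: 10.28
ee_pos: [438.8, 11.3, 182.9]
ee_rot: [180.0, -0.0, 90.3]
force: [-0.2, -0.7, -1.0]
gripper_width: 84.4
gripper_force: 0.0
time_s: 11.02
ee_pos: [438.7, 8.8, 59.6]
ee_rot: [-180.0, 0.0, 90.0]
force: [0.7, 0.7, 0.1]
gripper_width: 68.6
gripper_force: 0.0
```

```bash
python3 -m crank '-0.5 0 1.5 0 0 0 0;1 0 0 0 0 0 0;1 0 0 0 0 0 0;1 0 0 0 0 0 0;1 0 0 0 0 0 0;1 0 0 0 0 0 0;1 0 0 0 0 0 0;1 0 0 0 0 0 0' 30
python3 -m crank '1 0 0 -15 0 0 0;1 0 0 -30 0 0 0;1 0 0 -40 0 0 0;1 0 0 0 0 0 0'
```

```text
time_s: 12.02
ee_pos: [440.3, 9.1, 60.0]
ee_rot: [180.0, -0.0, 90.0]
force: [-0.9, -0.2, 4.0]
gripper_width: 36.7
gripper_force: 30.0
time_s: 12.52
ee_pos: [442.2, 9.0, 147.1]
ee_rot: [179.6, -0.0, 90.0]
force: [0.4, 0.0, -1.3]
gripper_width: 37.1
gripper_force: 30.0
```

```bash
python3 -m crank '1 23 39 0 0 0 0;1 23 39 0 0 0 0;1 23 39 0 0 0 0;1 23 39 0 0 0 0;1 22 39 0 0 0 0;1 0 0 0 0 0 0;1 0 0 40 0 0 0;1 0 0 40 0 0 0;1 0 0 30 0 0 0'
python3 -m crank '1 0 0 10 0 0 0;1 0 0 4 0 0 0;1 0 0 2 0 0 0;1 0 0 0 0 0 0'
```

```text
time_s: 13.65
ee_pos: [632.4, 122.2, 31.8]
ee_rot: [-179.7, 0.1, 90.0]
force: [-0.1, -0.1, -0.9]
gripper_width: 36.7
gripper_force: 30.0
time_s: 14.15
ee_pos: [635.8, 123.2, 19.9]
ee_rot: [179.9, -0.0, 90.0]
force: [0.1, -0.1, -0.3]
gripper_width: 36.6
gripper_force: 30.0
```

```bash
L='import sys;from h import *;t=sys.argv[1];print(t,look(t)[:3,3].round(1),[see(n) for n in sys.argv[2:]],env.state()["time_s"])'; 
python3 -m crank '1 0 0 2 0 0 0;1 0 0 0 0 0 0;0 0 0 0 0 0 0;-1 0 0 0 0 0 0;-1 0 0 0 0 0 0;-1 0 0 0 0 0 0;-1 0 0 0 0 0 0'
python3 -m crank '-1 0 0 -20 0 0 0;-1 -10 0 -45 0 0 0;-1 -20 0 -50 0 0 0;-1 -20 0 -50 0 0 0;-1 0 0 0 0 0 0;-1 0 0 0 0 0 0'
python3 -c "$L" rs1 ring_small
python3 -c "
from h import *
for z in(18,16,20): print(fit(['rs1'],(636,123),[(19,z),(14,z)],rng=12)[:2])"
```

```text
time_s: 15.02
ee_pos: [635.2, 123.1, 16.7]
ee_rot: [-180.0, -0.0, 90.0]
force: [-0.9, 0.6, 0.1]
gripper_width: 82.4
gripper_force: 0.0
time_s: 15.78
ee_pos: [634.6, 73.1, 181.2]
ee_rot: [-179.9, -0.0, 90.0]
force: [-0.5, -0.2, -0.5]
gripper_width: 91.2
gripper_force: 0.0
rs1 [634.6  73.1 181.2] [[([394.0, 152.0, 11.0], 0.89)]] 15.875
(np.float64(299.4), array([636. , 124.5]))
(np.float64(300.0), array([636., 124.]))
(np.float64(298.6), array([636. , 124.5]))
```

```bash
python3 -m crank '-1 -38 0 0 0 0 0;-1 -38 0 0 0 0 0;-1 -37 0 0 0 0 0;-1 -37 0 0 0 0 0;-1 -37 1.5 0 0 0 0;-1 0 0 35 0 0 0;-1 0 0 40 0 0 0;-1 0 0 30 0 0 0;-1 0 0 0 0 0 0;-1 0 0 0 0 0 0' 30
```

```text
time_s: 17.12
ee_pos: [637.3, -113.7, 77.2]
ee_rot: [180.0, -0.0, 90.0]
force: [0.1, 0.5, 1.0]
gripper_width: 91.0
gripper_force: 0.0
```

```bash
python3 -m crank '-1 0 -1 25 0 0 0;-1 0 0 14 0 0 0;-0.5 0 0 0 0 0 0;0 0 0 0 0 0 0;1 0 0 0 0 0 0;1 0 0 0 0 0 0;1 0 0 0 0 0 0;1 0 0 0 0 0 0' 30
python3 -m crank '1 0 0 -8 0 0 0;1 0 0 -15 0 0 0;1 0 0 -40 0 0 0;1 0 0 -40 0 0 0;1 0 0 0 0 0 0;1 0 0 0 0 0 0'
```

```text
time_s: 18.12
ee_pos: [636.8, -114.0, 38.9]
ee_rot: [179.9, 0.0, 90.0]
force: [0.7, -0.4, 5.7]
gripper_width: 60.4
gripper_force: 30.0
time_s: 18.88
ee_pos: [634.6, -113.8, 140.3]
ee_rot: [-179.9, -0.0, 90.0]
force: [-0.7, -0.3, -1.3]
gripper_width: 60.1
gripper_force: 30.0
```

```bash
python3 -m crank '1 25 -39 0 0 0 0;1 25 -39 0 0 0 0;1 25 -39 0 0 0 0;1 25 -39 0 0 0 0;1 25 -39 0 0 0 0;1 0 0 0 0 0 0;1 0 0 35 0 0 0;1 0 0 25 0 0 0;1 0 0 0 0 0 0;1 0 0 0 0 0 0'
```

```text
time_s: 20.12
ee_pos: [441.5, 10.8, 81.1]
ee_rot: [180.0, 0.0, 90.0]
force: [0.1, -0.3, -0.5]
gripper_width: 60.5
gripper_force: 30.0
```

```bash
python3 -m crank '1 0 -1 15 0 0 0;1 0 0 10 0 0 0;1 0 0 5 0 0 0;1 0 0 0 0 0 0;1 0 0 0 0 0 0'
```

```text
time_s: 20.75
ee_pos: [440.2, 11.0, 51.2]
ee_rot: [179.9, -0.0, 90.0]
force: [0.3, 0.4, -0.6]
gripper_width: 60.2
gripper_force: 30.0
```

```bash
L='import sys;from h import *;t=sys.argv[1];print(t,look(t)[:3,3].round(1),env.state()["time_s"])'; 
python3 -m crank '1 0 0 2 0 0 0;1 0 0 1 0 0 0;1 0 0 0 0 0 0;0.2 0 0 0 0 0 0;-0.2 0 0 0 0 0 0;-1 0 0 0 0 0 0;-1 0 0 0 0 0 0;-1 0 0 0 0 0 0'
python3 -m crank '-1 0 0 -20 0 0 0;-1 0 0 -40 0 0 0;-1 -25 10 -40 0 0 0;-1 -25 10 -35 0 0 0;-1 0 0 0 0 0 0;-1 0 0 0 0 0 0'
python3 -c "$L" rl1
python3 - <<'E'
from h import *
for z in(47,50,53,56): print(z,fit(['rl1'],(440,10),[(31,z),(26,z)],rng=8)[:2])
print(fit(['rl1'],(440,10),[(45,28)],rng=8)[:2])
im,T=load('rl1');u,v=proj([(440,10,45)],T)[0].astype(int)
h=load('hub2');
a=[cv2.resize(im[v-75:v+75,u-100:u+100],(400,300),interpolation=2)]
u,v=proj([(472,250,25)],h[1])[0].astype(int);a.append(cv2.resize(h[0][v-60:v+60,u-80:u+80],(400,300),interpolation=2));print(u,v)
cv2.imwrite('pics/m3.png',np.hstack(a))
E
```

```text
time_s: 21.75
ee_pos: [439.8, 11.0, 47.9]
ee_rot: [180.0, -0.0, 90.0]
force: [0.1, 0.3, -0.1]
gripper_width: 87.6
gripper_force: 0.0
time_s: 22.5
ee_pos: [458.8, -38.7, 182.0]
ee_rot: [-179.9, -0.0, 90.0]
force: [0.9, -0.0, 0.5]
gripper_width: 91.1
gripper_force: 0.0
rl1 [458.8 -38.7 182. ] 22.55
47 (np.float64(142.8), array([439.5,   9.5]))
50 (np.float64(147.5), array([440.,  10.]))
53 (np.float64(146.2), array([440.,  10.]))
56 (np.float64(132.4), array([440.,  10.]))
(np.float64(120.7), array([440.,  11.]))
302 139
```

View pics/m3.png

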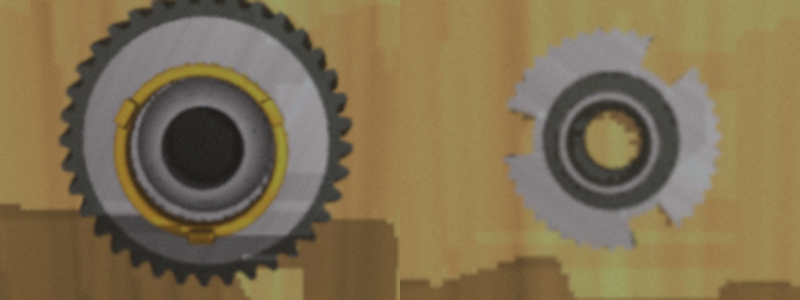

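The large ring is seated concentric on the large gear (centre (202,147) in the crop). Its lugs are near 28°, 154° and 270°. The hub (right crop, centre (612,140)) has slots near 178°, 53° and 297°. I'll refine both angles in code and then fetch the medium ring.

```bash
cat >> h.py <<'E'
def angle(tag,c,z,halfw,rs,kind):
    im,T=load(tag)
    if kind=='sat': g=cv2.cvtColor(cv2.GaussianBlur(im,(0,0),1),cv2.COLOR_BGR2HSV)[:,:,1].astype(np.float32)
    else: g=cv2.GaussianBlur(cv2.cvtColor(im,cv2.COLOR_BGR2GRAY),(0,0),.8).astype(np.float32)
    gx,gy=cv2.Sobel(g,5,1,0),cv2.Sobel(g,5,0,1)
    out=[]
    for a in np.arange(0,120,1.):
        s=0;e=[]
        for k in range(3):
            t=np.radians(a+120*k);d=np.array([np.cos(t),np.sin(t)]);n=np.array([-d[1],d[0]])
            for sg in(-1,1):
                P=np.array([[*(np.array(c)+r*d+sg*halfw*n),z] for r in rs]);p=proj(P,T).astype(np.float32)
                q=proj(P+np.array([*n,0])*sg,T)-p;q/=np.linalg.norm(q,axis=1,keepdims=True)
                v=(cv2.remap(gx,p[:,0],p[:,1],1).ravel()*q[:,0]+cv2.remap(gy,p[:,0],p[:,1],1).ravel()*q[:,1]).mean()
                s+=v if kind=='sat' else abs(v)
        out.append(s)
    i=np.argsort(out)[::-1][:4]; return i.tolist(),np.round(np.array(out)[i])
E
python3 - <<'E'
from h import *
for t in('hub1','hub2'): print(angle(t,(472,250.5),18,7.5,np.arange(25,32,.5),'sat'))
for z in(54,52): print(angle('rl1',(440,10),z,4.5,np.arange(26.5,31,.5),'g'))
E
python3 -m crank '-1 -41 1 0 0 0 0;-1 -41 1 0 0 0 0;-1 -40 1 0 0 0 0;-1 -40 1 0 0 0 0;-1 -40 1 0 0 0 0;-1 -38 1 0 0 0 0;-1 0 0 35 0 0 0;-1 0 0 40 0 0 0;-1 0 0 30 0 0 0;-1 0 0 0 0 0 0' 30
```

```text
([31, 30, 80, 79], array([379., 378., 373., 360.]))
([80, 79, 81, 28], array([355., 333., 319., 303.]))
([28, 29, 33, 32], array([171., 162., 153., 144.]))
([30, 28, 29, 33], array([169., 164., 159., 149.]))
time_s: 23.8
ee_pos: [463.6, -276.8, 74.6]
ee_rot: [-179.6, -0.3, 90.1]
force: [-0.2, 0.1, -0.4]
gripper_width: 91.0
gripper_force: 0.0
```

```bash
sed -i "s/s+=v if kind/s-=v if kind/; s/else abs(v)/else -abs(v)/" h.py
python3 - <<'E'
from h import *
for t in('hub1','hub2'): print(angle(t,(472,250.5),18,7.5,np.arange(25,32,.5),'sat'))
E
python3 -m crank '-1 0 0 25 0 0 0;-0.5 0 0 15 0 0 0;-0.5 0 0 0 0 0 0;0 0 0 0 0 0 0;1 0 0 0 0 0 0;1 0 0 0 0 0 0;1 0 0 0 0 0 0;1 0 0 0 0 0 0;1 0 0 0 0 0 0' 30
python3 -m crank '1 0 0 -8 0 0 0;1 0 0 -15 0 0 0;1 0 0 -40 0 0 0;1 0 0 -40 0 0 0;1 0 0 0 0 0 0;1 0 0 0 0 0 0'
```

```text
([60, 59, 51, 61], array([438., 421., 369., 366.]))
([50, 58, 51, 59], array([376., 372., 367., 367.]))
time_s: 24.92
ee_pos: [466.5, -279.3, 38.6]
ee_rot: [179.9, 0.0, 90.0]
force: [1.0, 0.9, 6.2]
gripper_width: 48.6
gripper_force: 30.0
time_s: 25.68
ee_pos: [465.2, -278.6, 140.5]
ee_rot: [-179.9, -0.0, 90.0]
force: [-0.5, -1.1, -1.3]
gripper_width: 48.1
gripper_force: 30.0
```

```bash
python3 -m crank '1 32 35 0 0 0 0;1 32 35 0 0 0 0;1 32 35 0 0 0 0;1 33 35 0 0 0 0;1 33 35 0 0 0 0;1 0 0 0 0 0 0;1 0 0 35 0 0 0;1 0 0 25 0 0 0;1 0 0 0 0 0 0;1 0 0 0 0 0 0'
```

```text
time_s: 26.92
ee_pos: [640.7, -117.5, 81.2]
ee_rot: [180.0, 0.0, 90.0]
force: [0.1, -0.5, -0.9]
gripper_width: 48.7
gripper_force: 30.0
```

```bash
python3 -m crank '1 1 -0.5 15 0 0 0;1 0 0 10 0 0 0;1 0 0 4 0 0 0;1 0 0 0 0 0 0;1 0 0 0 0 0 0'
```

```text
time_s: 27.55
ee_pos: [640.5, -115.9, 52.1]
ee_rot: [180.0, -0.0, 90.0]
force: [-0.2, 0.9, -2.1]
gripper_width: 48.3
gripper_force: 30.0
```

```bash
L='import sys;from h import *;t=sys.argv[1];print(t,look(t)[:3,3].round(1),env.state()["time_s"])'; 
python3 -m crank '1 0 0 2 0 0 0;1 0 0 1 0 0 0;1 0 0 1 0 0 0;1 0 0 0 0 0 0'
python3 -m crank '0.2 0 0 0 0 0 0;-0.2 0 0 0 0 0 0;-1 0 0 0 0 0 0;-1 0 0 0 0 0 0;-1 0 0 0 0 0 0'
python3 -m crank '-1 0 0 -20 0 0 0;-1 0 0 -40 0 0 0;-1 -25 0 -40 0 0 0;-1 -25 0 -35 0 0 0;-1 0 0 0 0 0 0;-1 0 0 0 0 0 0'
python3 -c "$L" rm1
python3 - <<'E'
from h import *
for z in(40,43,46,49): print(z,fit(['rm1'],(640,-115),[(25,z),(20,z)],rng=8)[:2])
print(fit(['rm1'],(640,-115),[(36,24)],rng=8)[:2])
im,T=load('rm1');u,v=proj([(640,-115,40)],T)[0].astype(int)
cv2.imwrite('pics/m4.png',cv2.resize(im[v-75:v+75,u-100:u+100],(600,450),interpolation=2))
E
```

```text
time_s: 28.05
ee_pos: [640.5, -115.5, 48.1]
ee_rot: [180.0, -0.0, 90.0]
force: [-0.1, 3.5, 0.9]
gripper_width: 48.0
gripper_force: 30.0
time_s: 28.68
ee_pos: [640.2, -116.1, 47.7]
ee_rot: [-180.0, 0.0, 90.0]
force: [0.2, -0.2, 0.0]
gripper_width: 81.9
gripper_force: 0.0
time_s: 29.42
ee_pos: [639.6, -165.4, 181.7]
ee_rot: [-179.9, -0.1, 90.0]
force: [-0.4, 0.6, 0.4]
gripper_width: 91.5
gripper_force: 0.0
rm1 [ 639.6 -165.4  181.7] 29.475
40 (np.float64(127.4), array([ 641.5, -116.5]))
43 (np.float64(136.3), array([ 640., -117.]))
46 (np.float64(151.8), array([ 640. , -116.5]))
49 (np.float64(153.8), array([ 640. , -116.5]))
(np.float64(138.4), array([ 640., -115.]))
```

View pics/m4.png

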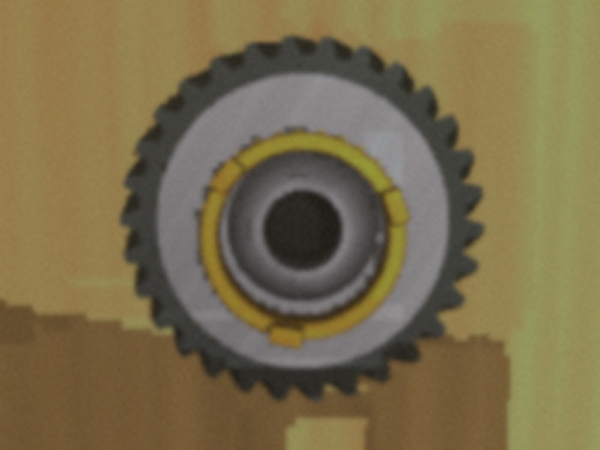

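The medium ring is seated round the medium gear's cone. It is slightly toward -Y (bottom), which is within its play. Now the small ring from the mat.

```bash
python3 -m crank '-1 37 0 0 0 0 0;-1 37 0 0 0 0 0;-1 37 -1 0 0 0 0;-1 37 -1 0 0 0 0;-1 36 -1 0 0 0 0;-1 36 -1 0 0 0 0;-1 36 0 0 0 0 0;-1 34 0 0 0 0 0;-1 0 0 35 0 0 0;-1 0 0 40 0 0 0' 30
python3 -m crank '-0.5 0 0 35 0 0 0;-0.5 0 0 20 0 0 0;-0.5 0 0 0 0 0 0;-0.5 0 0 0 0 0 0'
```

```text
time_s: 30.72
ee_pos: [635.4, 125.6, 106.0]
ee_rot: [-179.9, 0.0, 90.1]
force: [0.0, -0.1, -0.6]
gripper_width: 91.2
gripper_force: 0.0
time_s: 31.22
ee_pos: [636.3, 124.6, 53.0]
ee_rot: [180.0, -0.0, 90.0]
force: [-0.0, 0.2, -0.8]
gripper_width: 68.4
gripper_force: 0.0
```

```bash
python3 -m crank '-0.5 0 0 22 0 0 0;-0.5 0 0 12 0 0 0;0 0 0 0 0 0 0;1 0 0 0 0 0 0;1 0 0 0 0 0 0;1 0 0 0 0 0 0;1 0 0 0 0 0 0;1 0 0 0 0 0 0' 30
python3 -m crank '1 0 0 -8 0 0 0;1 0 0 -15 0 0 0;1 0 0 -40 0 0 0;1 0 0 -50 0 0 0;1 0 0 0 0 0 0;1 0 0 0 0 0 0'
```

```text
time_s: 32.22
ee_pos: [636.6, 124.2, 19.6]
ee_rot: [179.9, -0.0, 90.0]
force: [-0.8, 0.1, 5.0]
gripper_width: 36.5
gripper_force: 30.0
time_s: 32.98
ee_pos: [635.7, 124.0, 131.9]
ee_rot: [-180.0, 0.0, 90.0]
force: [-0.2, 0.3, -2.0]
gripper_width: 36.5
gripper_force: 30.0
```

```bash
python3 -m crank '1 -40 -17 0 0 0 0;1 -40 -17 0 0 0 0;1 -40 -17 0 0 0 0;1 -40 -17 0 0 0 0;1 -40 -17 0 0 0 0;1 -41 -17 0 0 0 0;1 -41 -17 0 0 0 0;1 -41 -17 0 0 0 0;1 -41 -16 0 0 0 0;1 -40 -16 0 0 0 0'
python3 -m crank '1 0 0 0 0 0 0;1 0 0 35 0 0 0;1 0 0 25 0 0 0;1 0 0 0 0 0 0;1 0 0 0 0 0 0'
```

```text
time_s: 34.22
ee_pos: [466.7, -280.6, 130.2]
ee_rot: [-179.8, -0.1, 90.0]
force: [0.0, -0.2, -0.7]
gripper_width: 36.6
gripper_force: 30.0
time_s: 34.85
ee_pos: [468.8, -279.6, 72.1]
ee_rot: [180.0, -0.0, 90.1]
force: [0.5, -0.3, -0.4]
gripper_width: 36.7
gripper_force: 30.0
```

```bash
L='import sys;from h import *;t=sys.argv[1];print(t,look(t)[:3,3].round(1),env.state()["time_s"])'; 
python3 -m crank '1 -0.5 -0.5 14 0 0 0;1 0 0 8 0 0 0;1 0 0 4 0 0 0;1 0 0 0 0 0 0;1 0 0 3 0 0 0;1 0 0 2 0 0 0;1 0 0 0 0 0 0'
python3 -m crank '0.2 0 0 0 0 0 0;-0.2 0 0 0 0 0 0;-1 0 0 0 0 0 0;-1 0 0 0 0 0 0;-1 0 0 0 0 0 0'
python3 -m crank '-1 0 0 -20 0 0 0;-1 0 0 -40 0 0 0;-1 -20 0 -40 0 0 0;-1 -20 0 -40 0 0 0;-1 0 0 0 0 0 0;-1 0 0 0 0 0 0'
python3 -c "$L" rsm1
python3 -m crank '-1 35 -25 0 0 0 0;-1 35 -25 0 0 0 0;-1 0 0 0 0 0 0;-1 0 0 0 0 0 0' >/dev/null
python3 -c "$L" rsm2
python3 - <<'E'
from h import *
for z in(36,39,42,45,48): print(z,fit(['rsm1','rsm2'],(468,-280),[(19,z),(14,z)],rng=8)[:2])
print(fit(['rsm1','rsm2'],(468,-280),[(28,20)],rng=8)[:2])
a=[]
for t in('rsm1','rsm2'):
    im,T=load(t);u,v=proj([(468,-280,40)],T)[0].astype(int)
    a.append(cv2.resize(im[v-60:v+60,u-80:u+80],(400,300),interpolation=2))
cv2.imwrite('pics/m5.png',np.hstack(a))
E
```

```text
time_s: 35.72
ee_pos: [467.8, -280.5, 40.8]
ee_rot: [180.0, -0.0, 90.0]
force: [0.3, 0.5, -0.8]
gripper_width: 36.3
gripper_force: 30.0
time_s: 36.35
ee_pos: [467.9, -280.5, 40.9]
ee_rot: [180.0, -0.0, 90.0]
force: [0.3, 0.2, 0.3]
gripper_width: 73.3
gripper_force: 0.0
time_s: 37.1
ee_pos: [467.2, -319.9, 180.0]
ee_rot: [-179.9, -0.1, 90.0]
force: [-0.7, 0.1, 0.3]
gripper_width: 91.2
gripper_force: 0.0
rsm1 [ 467.2 -319.9  180. ] 37.15
rsm2 [ 418.  -250.4  180.3] 37.7
36 (np.float64(236.2), array([ 468.5, -281.5]))
39 (np.float64(238.8), array([ 468.5, -281. ]))
42 (np.float64(248.5), array([ 467.5, -280. ]))
45 (np.float64(250.3), array([ 467.5, -279.5]))
48 (np.float64(232.6), array([ 467.5, -279. ]))
(np.float64(221.8), array([ 467.5, -280.5]))
```

View pics/m5.png

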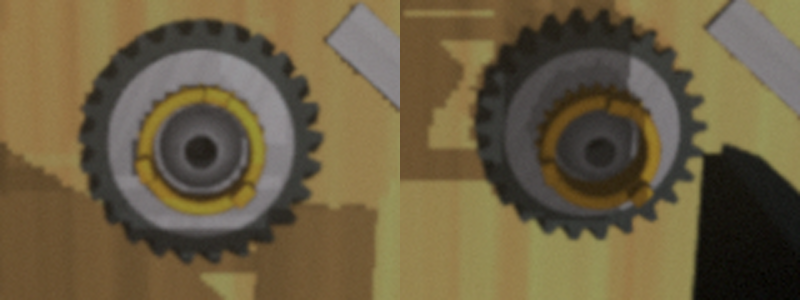

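The small ring sits round the small gear's cone, concentric in both views ((200,150) and (600,150) in the crops). Next, a closer look at the hub for its slot angle.

```bash
L='import sys;from h import *;t=sys.argv[1];print(t,look(t)[:3,3].round(1),env.state()["time_s"])'; 
python3 -m crank '-1 45 5 4 0 0 0;-1 45 5 4 0 0 0;-1 45 5 4 0 0 0;-1 45 5 4 0 0 0;-1 46 5 4 0 0 0;-1 46 5 4 0 0 0;-1 46 5 4 0 0 0;-1 46 5 4 0 0 0;-1 46 6 4 0 0 0;-1 45 6 4 0 0 0'
python3 -m crank '-1 0 0 0 0 0 0;-1 0 0 0 0 0 0'
python3 -c "$L" hub3
python3 - <<'E'
from h import *
c=(472,250.5)
f=fit(['hub3'],c,[(33,18),(15,32)],rng=8);print(f[:2]);c=f[1]
im,T=load('hub3')
# polar unroll at top-of-rim height: saturation per degree
g=cv2.cvtColor(im,cv2.COLOR_BGR2HSV)[:,:,1].astype(np.float32)
A=np.arange(360);S=np.zeros(360)
for r in np.arange(26,31,.5):
    p=proj(np.c_[c[0]+r*np.cos(np.radians(A)),c[1]+r*np.sin(np.radians(A)),np.full(360,18.)],T).astype(np.float32)
    S+=cv2.remap(g,p[:,0],p[:,1],1).ravel()/10
F=S.reshape(3,120).mean(0);print('phase',(np.degrees(np.angle((F*np.exp(1j*np.radians(3*np.arange(120)))).sum()))/3)%120)
m=S>(S.max()+S.min())/2
print('edges',[int(i) for i in np.where(np.diff(m.astype(int)))[0]],m[0])
u,v=proj([(c[0],c[1],20)],T)[0].astype(int)
cv2.imwrite('pics/m6.png',cv2.resize(im[max(v-80,0):v+80,u-100:u+100],None,fx=3,fy=3,interpolation=2))
E
```

```text
time_s: 38.95
ee_pos: [470.9, 206.3, 140.3]
ee_rot: [180.0, 0.0, 90.0]
force: [-0.1, 0.1, 0.2]
gripper_width: 91.2
gripper_force: 0.0
time_s: 39.2
ee_pos: [470.0, 204.2, 140.3]
ee_rot: [-179.9, 0.0, 90.0]
force: [-0.5, -0.7, 0.4]
gripper_width: 91.0
gripper_force: 0.0
hub3 [470.  204.2 140.3] 39.25
(np.float64(116.0), array([474., 253.]))
phase 54.80228426236817
edges [42, 67, 162, 187, 281, 307] False
```

View pics/m6.png

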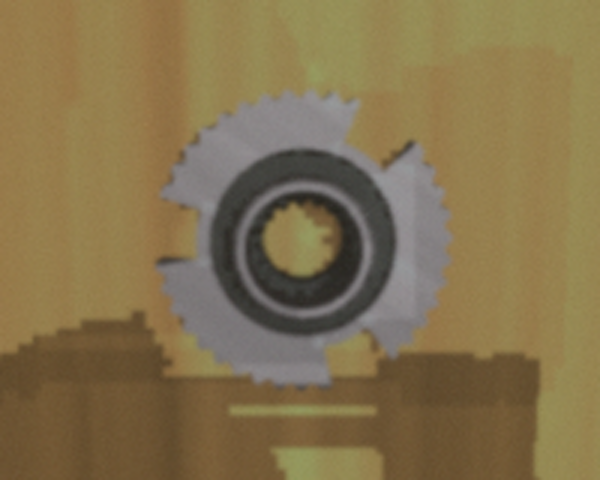

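The hub is seen whole, with slots at 54.5°, 174.5° and 294°. The dark ring is a recess and the bright thin ring is the boss edge. I'll settle the centre with free radii over the three views.

Run:
```python
from h import *
T3=['hub1','hub2','hub3']
for z,R in((18,np.arange(19,24,.5)),(32,np.arange(13,16.1,.5)),(18,np.arange(30,34,.5))):
    b=max(((fit(T3,(472,251),[(r,z)],rng=4)[:2])+(r,) for r in R),key=lambda q:q[0])
    print(z,b,[fit([t],(472,251),[(b[2],z)],rng=4)[1].tolist() for t in T3])
for z in (14,18,22,26,30,34): print('boss edge r15 z',z,fit(T3,(472,251),[(15,z)],rng=4)[:2])
im,T=load('hub3'); hsv=cv2.cvtColor(im,cv2.COLOR_BGR2HSV)
u,v=proj([(472,251,18)],T)[0].astype(int); w=np.zeros(im.shape[:2],np.uint8); cv2.circle(w,(u,v),70,255,-1)
```

```text
18 (np.float64(402.4), array([474., 253.]), np.float64(20.5)) [[474.0, 253.0], [474.0, 253.0], [474.0, 253.0]]
32 (np.float64(311.7), array([474., 253.]), np.float64(14.5)) [[474.0, 253.0], [474.0, 253.0], [474.0, 253.0]]
18 (np.float64(110.3), array([467. , 245.5]), np.float64(30.0)) [[473.5, 254.5], [467.5, 245.0], [467.0, 246.0]]
boss edge r15 z 14 (np.float64(246.9), array([476.5, 247. ]))
boss edge r15 z 18 (np.float64(242.9), array([475.5, 247. ]))
boss edge r15 z 22 (np.float64(237.2), array([475.5, 247.5]))
boss edge r15 z 26 (np.float64(287.4), array([474. , 252.5]))
boss edge r15 z 30 (np.float64(282.2), array([474. , 252.5]))
boss edge r15 z 34 (np.float64(254.8), array([474., 253.]))
```

```bash
python3 -m crank '-0.4 25 2 0 0 0 0;-0.4 24 2 0 0 0 0;-0.4 0 0 0 0 0 -8.5;-0.4 0 0 0 0 0 -8.5;-0.4 0 0 0 0 0 -8.5;-0.4 0 0 35 0 0 0;-0.4 0 0 35 0 0 0;-0.4 0 0 20 0 0 0;-0.4 0 0 0 0 0 0;-0.4 0 0 0 0 0 0' 45
```

```text
time_s: 40.5
ee_pos: [474.6, 253.2, 51.8]
ee_rot: [179.9, -0.0, 115.5]
force: [0.3, -0.2, 0.6]
gripper_width: 63.5
gripper_force: 0.0
```

```bash
python3 -m crank '-0.4 0 -0.5 12 0 0 0;-0.4 0 0 7 0 0 0;0 0 0 0 0 0 0;1 0 0 0 0 0 0;1 0 0 0 0 0 0;1 0 0 0 0 0 0;1 0 0 0 0 0 0;1 0 0 0 0 0 0' 45
python3 -m crank '1 0 0 -8 0 0 0;1 0 0 -20 0 0 0;1 0 0 -40 0 0 0;1 0 0 -40 0 0 0;1 0 0 0 0 0 8.5;1 0 0 0 0 0 8.5;1 0 0 0 0 0 8.5;1 0 0 0 0 0 0'
```

```text
time_s: 41.5
ee_pos: [473.5, 253.5, 32.1]
ee_rot: [180.0, -0.0, 115.5]
force: [0.2, -0.1, 1.3]
gripper_width: 28.0
gripper_force: 45.0
time_s: 42.5
ee_pos: [472.8, 253.1, 139.8]
ee_rot: [-180.0, 0.0, 90.1]
force: [-0.5, 0.6, -2.9]
gripper_width: 28.6
gripper_force: 45.0
```

```bash
python3 -m crank '1 -41 -6 0 0 0 0;1 -41 -6 0 0 0 0;1 -41 -6 0 0 0 0;1 -40 -5 0 0 0 0;1 -40 -5 0 0 0 0;1 -40 -5 0 0 0 0;1 0 0 20 0 0 0;1 0 0 20 0 0 0;1 0 0 5 0 0 0;1 0 0 0 0 0 0'
python3 -m crank '1 0 0 0 0 0 0;1 0 0 0 0 0 0'
python3 -c "
from h import *
T=look('pl1')
im,T=load('pl1');cv2.imwrite('pics/m7.png',cv2.resize(im[100:340,170:490],(800,600),interpolation=2))"
```

```text
time_s: 43.75
ee_pos: [440.3, 10.4, 95.0]
ee_rot: [-180.0, -0.0, 90.1]
force: [-0.1, 0.4, -2.7]
gripper_width: 28.8
gripper_force: 45.0
time_s: 44.0
ee_pos: [440.8, 10.5, 95.4]
ee_rot: [179.9, -0.0, 90.0]
force: [0.3, 0.1, -3.5]
gripper_width: 29.1
gripper_force: 45.0
```

View pics/m7.png

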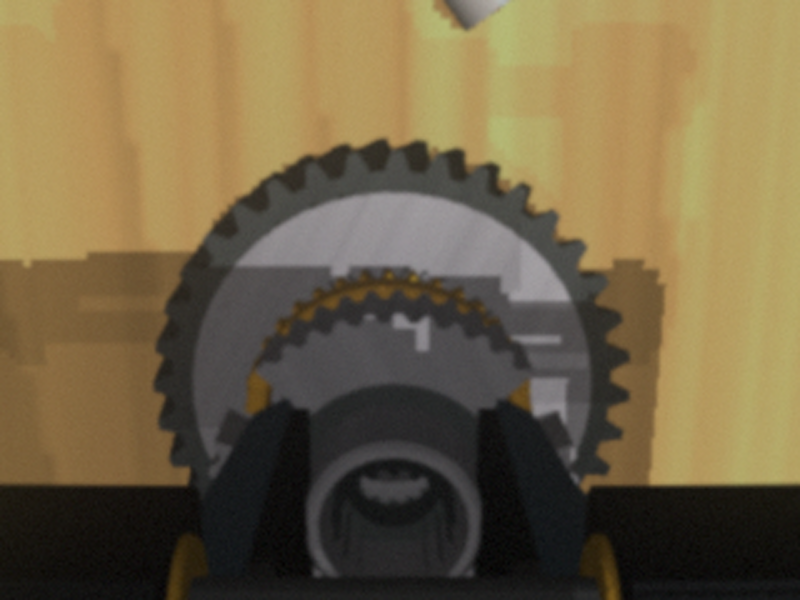

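Both upper lugs show symmetrically through the hub's slots, at (258,390) and (522,390) in the crop. Lowering.

```bash
python3 -m crank '1 0 -0.5 7 0 0 0;1 0 0 4 0 0 0;1 0 0 2 0 0 0;1 0 0 0 0 0 0'
python3 -m crank '1 0 0 2 0 0 0;1 0 0 1 0 0 0;1 0 0 0 0 0 0'
```

```text
time_s: 44.55
ee_pos: [439.7, 10.3, 81.6]
ee_rot: [-180.0, -0.0, 90.0]
force: [-0.0, -0.7, -3.1]
gripper_width: 28.5
gripper_force: 45.0
time_s: 44.92
ee_pos: [439.8, 10.3, 79.1]
ee_rot: [180.0, -0.0, 90.0]
force: [-1.7, 0.6, -0.1]
gripper_width: 28.8
gripper_force: 45.0
```

```bash
python3 -m crank '0.3 0 0 0 0 0 0;0 0 0 0 0 0 0;-0.4 0 0 0 0 0 0;-0.4 0 0 0 0 0 0;-0.4 0 0 0 0 0 0;-0.4 0 0 -20 0 0 0;-0.4 0 0 -40 0 0 0;-0.4 -20 0 -40 0 0 0;-0.4 -20 0 -30 0 0 0;-0.4 0 0 0 0 0 0'
python3 - <<'E'
from h import *
look('fin'); shot('side','finside')
im,T=load('fin')
print(fit(['fin'],(440,10),[(14.5,79),(20.5,65)],rng=8)[:2])
u,v=proj([(440,10,60)],T)[0].astype(int);v=max(v,75)
a=cv2.resize(im[v-75:v+75,u-100:u+100],(400,300),interpolation=2)
s=cv2.imread('pics/finside.png');b=[cv2.resize(s[y:y+90,x:x+120],(400,300),interpolation=2) for x,y in((230,240),(388,240),(375,350))]
cv2.imwrite('pics/m8.png',np.vstack([np.hstack([a,b[0]]),np.hstack(b[1:])]))
print(env.state()['time_s'],[(d['point'],d['p']) for n in('fork','bearing') for d in models.search_frame(n,'side')[:1]])
E
```

```text
time_s: 46.18
ee_pos: [441.2, -30.6, 210.9]
ee_rot: [179.7, 0.0, 89.9]
force: [0.4, 0.5, -0.4]
gripper_width: 64.1
gripper_force: 0.0
(np.float64(269.0), array([439.5,   9.5]))
46.275 [([469.5, 110.2, 11.0], 0.6), ([478.9, -143.9, 14.1], 0.94)]
```

View pics/m8.png

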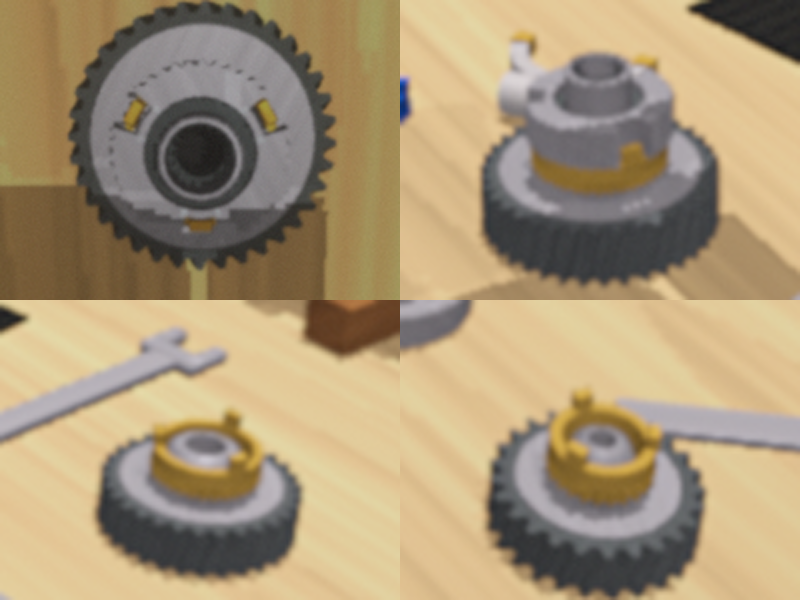

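The hub lies flat on the large ring with all three lugs in its slots (at (133,113), (265,115) and (200,225)). The medium and small rings look level on their collars. As a numeric height check I'll use the side camera, with xy fixed at the gear axes.

Run:
```python
from h import *
m=camera_model('side');R,t,K=map(np.array,(m['R'],m['t'],m['K']))
def pj(P):
    p=P@R.T+t;u=p[:,:2]/p[:,2:];u=u*(1+m['k1']*(u**2).sum(1,keepdims=True));return u*[K[0,0],K[1,1]]+K[:2,2]
def zfit(f,c,rs,z0):
    g=cv2.GaussianBlur(cv2.imread(f'pics/{f}.png')[:,:,0],(0,0),.8).astype(np.float32);gx,gy=cv2.Sobel(g,5,1,0),cv2.Sobel(g,5,0,1)
    best=[]
    for dz in np.arange(-8,10.1,.5):
      for dx in np.arange(-4,4.1,1):
       for dy in np.arange(-4,4.1,1):
        s=0
        for r,h in rs:
            C=(c[0]+dx,c[1]+dy);p=pj(circ(C,r,z0+h+dz)).astype(np.float32);q=pj(circ(C,r+1,z0+h+dz))-p;q/=np.linalg.norm(q,axis=1,keepdims=True)
            s+=abs(cv2.remap(gx,p[:,0],p[:,1],1).ravel()*q[:,0]+cv2.remap(gy,p[:,0],p[:,1],1).ravel()*q[:,1]).mean()
        best.append((s.round(1),float(dz),float(dx),float(dy)))
    b=max(best); w=max(x for x in best if x[2]==0 and x[3]==0); return b,w
for n,r,b,c,zh in(('M',25,20,(640,-116),29),('S',19,14,(467.7,-280.3),25)):
    print(n,zfit('finside',c,[(r,14),(b,14),(r,2)],zh))
print('start: M on small gear',zfit('side0',(466,-277.5),[(25,14),(20,14),(25,2)],20),'L',zfit('side0',(636,-114),[(31,14),(26,14),(31,2)],24))
```

```text
M ((np.float64(441.6), 0.5, 1.0, -1.0), (np.float64(420.9), 0.5, 0.0, 0.0))
S ((np.float64(397.7), -3.0, 3.0, 2.0), (np.float64(382.5), 0.0, 0.0, 0.0))
start: M on small gear ((np.float64(362.3), -1.0, 4.0, -3.0), (np.float64(286.9), -1.0, 0.0, 0.0)) L ((np.float64(420.9), 0.5, 4.0, -2.0), (np.float64(328.0), 0.5, 0.0, 0.0))
```

The medium and small rings are both at home height to within about 0.5 mm, and the hub seated at the expected TCP height. The fork and bearing have not moved. Handing in.

```bash
python3 -c "
from h import *
print(env.job_done())"
```

```text
the job is handed in; nothing more can be done
None
```

All three rings are seated on their own gears and the hub lies flat on the large ring with its lugs in the slots; fork and bearing read unmoved, and I handed the job in at about 46 s (no verdict was returned).

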